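Hold the check-weight case open at 45 degrees

TASK

Get the check weights ready to be taken out: swing the latch lever at the front of the low aluminium case well out and down, clear of the lid, then raise the lid by its bar handle. The lid has no stay and falls shut, so finish while still holding it with the gripper, steady at 45 degrees open, for a colleague to reach in. Leave the things standing around where they are.

Things in the scene. Friction and masses are not known exactly. Their poses are not given: they have to be found in the camera images.
- weight_case: low bare-aluminium case for check weights, 140 mm deep (its x) x 200 mm wide (its y), the body 55 mm and with the closed lid 75 mm high; it stands firm and cannot slide or tip. Origin: centre of its underside, on the table. Its x axis points from the latch side to the hinge side (roughly away from the robot, within 0.5 rad), y along the hinge, z up.
- lid (a joint): lid angle, 0 shut, growing as the lid opens (0.785 = 45 degrees; 1.75 is the limit). The hinge lies along the case's y at the far upper rim of the body; the near edge rises. The lid is a 20 mm deep shell, about 0.3 kg, turns nearly freely and falls shut when let go below about 1.2 rad.
- lid_hinge (a point): middle of the hinge axis, at 73, 0, 55 mm in the case's frame
- lid_bar (a point): middle of the black bar handle on the lid: a round bar 12 mm thick, 90 mm long, parallel to the hinge, on two 8 mm posts 78 mm apart, its axis 36 mm above the lid's top. Lid shut: at -22, 0, 111 mm in the case's frame; it moves on a circle of 110 mm radius about the hinge. The bar can turn between the finger pads, so a gripper can follow it while pointing down.
- latch (a joint): latch lever angle, 0 closed (upright, its lug hooked over a striker on the lid's near edge so that the lid cannot open), growing as its top swings out, away from the case toward the latch side; stop at 1.35 (nearly flat). About 0.5 N at the top moves it; it stays where it is left, or drops to its stop once leaning far.
- latch_pivot (a point): middle of the latch lever's pivot axis, low on the near face, parallel to the case's y, at -79, 0, 20 mm in the case's frame
- latch_tab (a point): middle of the black finger tab at the top of the latch lever: 10 mm thick (along the case's x when upright), 36 mm wide, 26 mm high, 85 mm from the pivot. Upright it is at -80, 0, 105 mm in the case's frame, 17 to 43 mm above the lid's top and just in front of it, with 47 mm free over the lid between it and the bar handle.
- vial_front: small white screw-cap vial, 34 mm across, 48 mm tall, standing beside the case; to be left alone; origin: centre of its underside
- petri_2: covered petri dish, 69 mm across, 16 mm high, lying beside the case; to be left alone; origin: centre of its underside
- forceps: thin steel forceps, 130 mm long, 8 mm high, lying in front of the case; to be left alone; origin: centre of its underside
- marker_black: marker pen, 118 mm long, 14 mm thick, lying in front of the case; to be left alone; origin: centre of its underside
- tape_roll: roll of tape, 96 mm across, 24 mm high, stuck down at the left of the table; to be left alone; origin: centre of its underside
- bench_timer: small square bench timer, 51 x 66 x 63 mm, at the left of the table; to be left alone; origin: centre of its underside
- tablet_bottle: white bottle with a screw cap, 77 mm across, 164 mm tall, at the left of the table; to be left alone; origin: centre of its underside
There are look-alikes about, which are no part of the job. There is more than one size of the weight_case; the job needs the larger.

How it is judged (in metres and radians):
On the way, in this order (a step that is already met when the one before it is completed fails the run):
1. the latch lever is swung out to more than 46 degrees (0.8 rad), the lid still shut (value of joint latch above 0.8 rad and value of joint lid below 0.1 rad), for 0.2 s.
2. the lid is raised past 17 degrees (0.3 rad) with the latch still clear (value of joint lid above 0.3 rad and value of joint latch above 0.8 rad), for 0.2 s.
At the end, for the whole second after the job is handed in: through the last second the fingers bear on the lid (more than 0.5 N) and keep it open at 45 degrees, give or take 8 (0.645 to 0.925 rad), still (under 0.08 rad/s), with the latch lever still swung out more than 0.8 rad; the things around have not been moved (value of joint lid between 0.645 and 0.925 rad and velocity of joint lid between -0.08 and 0.08 rad/s and contact force between the fingers and lid above 0.5 N and value of joint latch above 0.8 rad); the arm keeps its last pose, push and grip.
It fails at once if one of the loose things around is moved by more than 30 mm (distance of any of vial_front, petri_2, forceps, marker_black, tape_roll, bench_timer, tablet_bottle from where it was at the start of the episode above 0.03 m).
It also fails if it takes over 53 s, if anything falls off the work surface, if the arm or the gripper's body presses on something with over 40 N, if the wrist force passes 120 N, or if a joint passes its speed limit or range.

ROBOT

A 6-joint arm with a two-finger parallel gripper is mounted at the origin on a cart in front of the work surface, level with it; the furniture and walls round the work are solid. World frame = base frame: x ahead of the robot, y to its left, z up, the work surface at z = 0. Lengths are in mm, angles in rad, forces in N, time in s.
With the tool pointing down it reaches from about 275 to 1000 mm from the base axis. Payload 8.4 kg.
Tool frame: the origin (TCP) lies on the centre line of the jaws, within the pads' length; the fingertips stand 25 mm ahead of it and the grasp point (between the pads) lies 6 mm ahead of it; z points along the fingers, y is the line along which they close (so a half turn about z gives the same grasp; the last joint's range is limited). The gripper opens to 85 mm and grips with 20 to 120 N. Pads are 22 mm wide; open, the fingers measure 114 mm over their backs; the gripper's body (76 mm by 85 mm) begins 54 mm behind the grasp point. The pads swing forward as they close: fully open they stand 13 mm farther back than shut.
Start: joints at [-1.155, 0.353, 1.633, -0, 1.155, -0.002], TCP at [253.593, -571.243, 256.281] pointing down, gripper open.
Joint ranges: [-2.63, 2.63], [-0.92, 2.1], [0.06, 2.66], [-1.3, 4.44], [0, 2.69], [-3.02, 3.02]. Speed limits (rad/s): [2.22, 2.22, 2.79, 3.14, 3.14, 3.14].

INTERFACE

Orientations are given as [roll, pitch, yaw] about the fixed x, y, z axes, in that order (R = Rz(yaw) Ry(pitch) Rx(roll)).
In Python, from rig import r gives the robot as it stands.
- The arm moves only by the shell command python3 -m jog 'ROWS' [FORCE]. ROWS is JSON, a list of rows, each a list of 3 entries, a list of its own where there are three numbers: the turn, a rotation vector about the tool's x, y, z in rad, then the shift along the tool's x, y, z in m, then the opening, from -1 (shut) to 1 (fully open). In form: [[[rx, ry, rz], [x, y, z], gripper], ...]. A call has 1 to 12 rows; each row shifts and turns the commanded pose from where the row before left it, along the tool's axes as they then stand; what a row does not reach is not made up. A row lasts 1/10 s, in which the tool goes at most 50 mm and 8.59 degrees, less where a joint would pass 70% of its speed; a pose out of reach is approached as far as the arm can. A call with a gripper value outside its range is refused whole. The fingers move at their own pace and stop on an object; FORCE is the grip in N (left out, the last holds). Time passes only in rows, so rows that do not move let the fingers close. It gives the time, the measured TCP pose, the force, the opening and the grip force at its end, in the units of the state.
- r.sense(): the state, without advancing time (a new reading comes with each control period).
- r.grab_frame(name): name is "side" or "top" or "wrist"; returns the picture (420x560x3 uint8, red, green, blue); there is no depth.
- r.camera_params(name): a dict with "fx", "fy", "cx", "cy" (pixels), "rvec" (rotation vector, rad) and "tvec" (3), from world to camera coordinates, as OpenCV has them; the wrist camera has in their place "hand_eye" (4x4, takes a point from camera to tool coordinates, whose origin is the TCP and whose axes are the flange's). Camera axes: x right, y down, z forward; pixel columns grow to the right and rows downward; lengths in mm; the calibration is good to about 2 mm. A picture is of the moment at which its call begins: read the wrist's pose just before it. camera_params takes no time and is no camera call.
- r.sign_off(): hands the job in; it is judged then, once.
The state is a dict: "clock": time; "qpos": joint angles; "qvel": joint speeds; "joint_efforts": joint torques, N m; "eef_pos": TCP position; "tcp_rot": TCP orientation; "contact_force": force on the tool from outside, world axes, zero at the start; "wrist_torque": the same for the moment, N m; "opening": opening from 0.0 (shut) to 1.0 (fully open); "grasp_force": force on a finger pad.
Only numpy, scipy, OpenCV 4.12 (cv2) and the standard library are available. Lean on these libraries where they do the work, as an engineer would, in place of code of your own. Each camera call takes 0.05 s, during which the arm holds its last target. There are 200 camera calls.

## Working session

There is one attempt and no reset: what is moved stays moved. The work goes in short steps, Python scripts to look and compute and a shell command to move; the robot and the scene stay as the last step left them, time stands still between calls to the robot, and variables do not carry over. Pictures are saved under pics/ and viewed, at most 10 in all, crops included, and the job is handed in when it is done.

```bash
mkdir -p pics; ls; python3 - <<'E'
from rig import r
import cv2
print(r.sense())
for n in("top","side"):
    f=r.grab_frame(n); cv2.imwrite(f"pics/{n}0.png",cv2.resize(f[:,:,::-1],(800,600),interpolation=cv2.INTER_CUBIC)); cv2.imwrite(f"raw_{n}.png",f[:,:,::-1])
    print(r.camera_params(n))
print(r.camera_params("wrist"))
E
```

```text
pics
{'clock': 0.0, 'qpos': array([-1.15542016e+00,  3.53649520e-01,  1.63414827e+00,  6.17404703e-06,
        1.15521964e+00, -2.43718030e-03]), 'qvel': array([-0.00036126,  0.0015202 , -0.00136475, -0.00179254, -0.00025119,
        0.00253325]), 'joint_efforts': array([-3.24545195e-03, -6.05259275e+01, -3.42070377e+01, -2.36107871e-04,
        9.23698826e-03, -3.94737299e-06]), 'eef_pos': array([ 253.39825997, -570.82813561,  255.55476171]), 'tcp_rot': array([-3.14016789e+00, -9.11740923e-06,  4.17810845e-01]), 'contact_force': array([0.60394046, 0.28491501, 0.52749454]), 'wrist_torque': array([-0.04120094, -0.00451504, -0.00887462]), 'grasp_force': 0.0, 'opening': 0.9954124556012685}
{'fx': 527.8493332233995, 'fy': 527.8493332233995, 'cx': 287.6456651933546, 'cy': 202.89387043401268, 'rvec': array([ 2.11938268, -2.14241752,  0.20208512]), 'tvec': array([ 117.31686004,  550.35303064, 1230.02272053])}
{'fx': 470.05703398456296, 'fy': 470.05703398456296, 'cx': 276.86561736635883, 'cy': 208.7231451519027, 'rvec': array([ 2.25072532, -0.21811847,  0.08900285]), 'tvec': array([-520.23843095,  230.53767648,  974.61516162])}
{'fx': 322.1192868905826, 'fy': 322.1192868905826, 'cx': 274.4357411532331, 'cy': 213.2886986767318, 'hand_eye': array([[-3.01883400e-06, -9.59514150e-01, -2.81660425e-01,
         7.12275001e+01],
       [ 9.99999771e-01, -1.93318155e-04,  6.47846326e-04,
         6.59280571e-01],
       [-6.76067791e-04, -2.81660359e-01,  9.59513932e-01,
        -1.17461959e+02],
       [ 0.00000000e+00,  0.00000000e+00,  0.00000000e+00,
         1.00000000e+00]])}
```

View pics/top0.png

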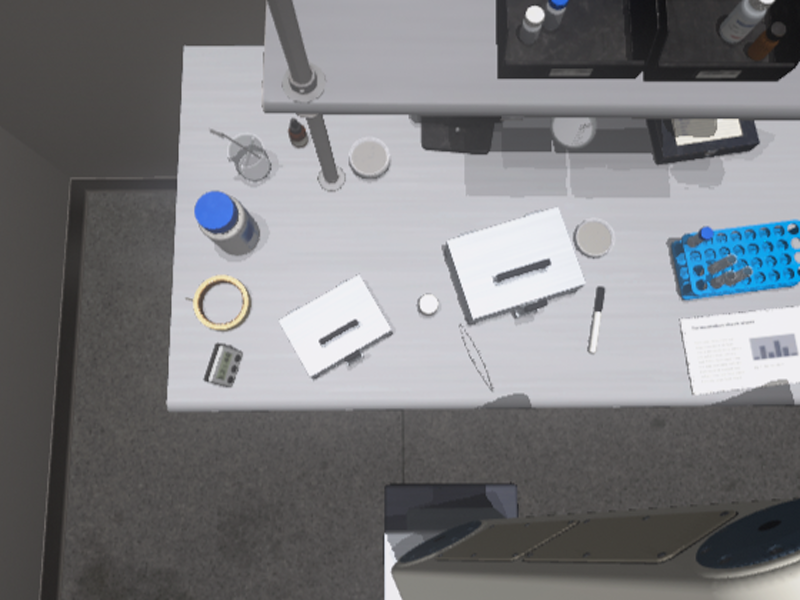

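View pics/side0.png

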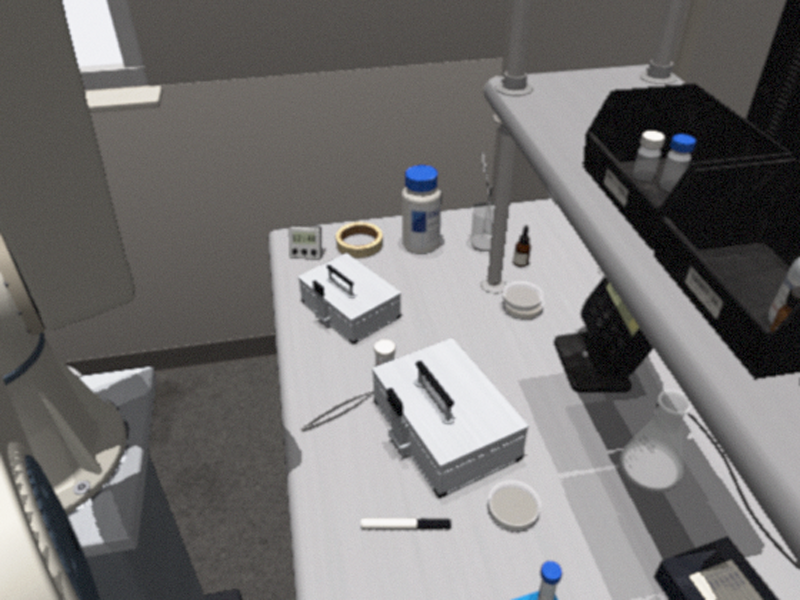

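The top view (800-px scale) shows the larger case with its lid corners at (446,243), (560,209), (584,285) and (470,321). Its bar is at (523,270) and its tab at about (530,308). The smaller case at (335,325) is the look-alike. Forceps and marker lie to either side in front of the larger case, and a shelf sits behind it.

```bash
cat > h.py <<'E'
import numpy as np,cv2
from rig import r
from scipy.spatial.transform import Rotation as R
def cam(n):
    c=r.camera_params(n); K=np.array([[c['fx'],0,c['cx']],[0,c['fy'],c['cy']],[0,0,1]]); return K,cv2.Rodrigues(c['rvec'])[0],c['tvec']
def ray(n,p):
    K,M,t=cam(n); return -M.T@t, M.T@np.linalg.solve(K,[p[0],p[1],1.])
def plane(n,p,z):
    o,d=ray(n,p); return o+d*(z-o[2])/d[2]
def tri(p,q):
    (a,u),(b,v)=ray('top',p),ray('side',q)
    s=np.linalg.lstsq(np.c_[u,-v],b-a,rcond=None)[0]; P,Q=a+u*s[0],b+v*s[1]; return (P+Q)/2,np.linalg.norm(P-Q)
E
python3 - <<'E'
from h import *
np.set_printoptions(precision=1,suppress=True)
t=cv2.imread('raw_top.png'); s=cv2.imread('raw_side.png')
def blobs(im,x0,y0,x1,y1,th):
    m=(im[y0:y1,x0:x1].max(2)<th).astype(np.uint8)
    n,l,st,c=cv2.connectedComponentsWithStats(m)
    out=[]
    for i in range(1,n):
        if st[i,4]>25:
            pts=np.argwhere(l==i)[:,::-1].astype(np.float32)+[x0,y0]
            out.append((pts.mean(0),cv2.minAreaRect(pts.astype(np.float32)),cv2.fitLine(pts.astype(np.float32),2,0,.01,.01).ravel()))
            print(st[i],out[-1][0],out[-1][1])
    return out
print('top');B=blobs(t,330,150,405,230,60)
print('side');S=blobs(s,262,245,335,320,60)
print('corners',[plane('top',np.array(p)*.7,75) for p in[(446,243),(560,209),(584,285),(470,321)]])
print('bar ends z111',[plane('top',np.array(p)*.7,111) for p in[(495,277),(550,263)]])
print('shelf edge',tri(np.array((560,112))*.7,np.array((640,260))*.7), [plane('top',np.array((520,112))*.7,z)[0] for z in(300,400,500)])
for n,p,z in[('vial',(428,304),48),('forc1',(461,324),5),('forc2',(492,389),5),('mk1',(601,288),10),('mk2',(592,352),10),('petri',(594,237),16)]: print(n,plane('top',np.array(p)*.7,z))
E
```

```text
top
side
[ 30   9  25  31 148] [304.  268.8] ((303.5635070800781, 268.55389404296875), (37.17683792114258, 4.377589225769043), 51.63251495361328)
[  9  28  11  19 115] [275.8 281.9] ((275.8999938964844, 281.8000183105469), (20.124608993530273, 7.155416965484619), 63.43495178222656)
corners [array([626.4,  51.7,  75. ]), array([ 683.9, -143.1,   75. ]), array([ 552.2, -177. ,   75. ]), array([493.7,  14.7,  75. ])]
bar ends z111 [array([560.1, -24.5, 111. ]), array([ 582.4, -114.7,  111. ])]
shelf edge (array([ 784.7, -108.3,  306.5]), np.float64(50.561179130463465)) [np.float64(761.2764063243076), np.float64(717.7069042422104), np.float64(674.1374021601132)]
vial [527.2  82.7  48. ]
forc1 [498.3  24.3   5. ]
forc2 [385.3 -26.3   5. ]
mk1 [ 558.7 -222.4   10. ]
mk2 [ 446.5 -200.5   10. ]
petri [ 649.3 -213.6   16. ]
```

```bash
python3 - <<'E'
from h import *
np.set_printoptions(precision=1,suppress=True)
t=cv2.imread('raw_top.png'); s=cv2.imread('raw_side.png')
def blob(im,x0,y0,x1,y1,th):
    m=(im[y0:y1,x0:x1].max(2)<th).astype(np.uint8)
    n,l,st,c=cv2.connectedComponentsWithStats(m)
    for i in np.argsort(-st[1:,4])[:2]+1:
        pts=(np.argwhere(l==i)[:,::-1]+[x0,y0]).astype(np.float32)
        v=cv2.fitLine(pts,2,0,.01,.01).ravel(); k=(pts-v[2:])@v[:2]
        yield pts.mean(0),v[2:]+v[:2]*k.min(),v[2:]+v[:2]*k.max(),st[i]
print('gray min',t[150:230,330:405].max(2).min())
for th in(75,95):
  for c,a,b,st in blob(t,335,170,400,205,th):
    A,B=plane('top',a,111),plane('top',b,111); print('bar',th,st,plane('top',c,111),A,B,np.arctan2(abs(A-B)[0],abs(A-B)[1]))
  for c,a,b,st in blob(t,350,206,395,228,th): print('latch',th,st,plane('top',c,105))
for c,a,b,st in blob(s,262,245,335,320,60): print('side',st,plane('side',c,111),plane('side',c,105))
m=(t[140:230,305:415].min(2)>225).astype(np.uint8)
n,l,st,c=cv2.connectedComponentsWithStats(m); i=1+np.argmax(st[1:,4]); print(st[i])
(cx,cy),wh,an=cv2.minAreaRect((np.argwhere(l==i)[:,::-1]+[305,140]).astype(np.float32))
bp=cv2.boxPoints(((cx,cy),wh,an)); W=np.array([plane('top',p,75) for p in bp]); print('lid',W,W.mean(0))
for p in[(600,240),(600,265),(700,395),(700,360)]: print('shelf side',p,[plane('side',np.array(p)*.7,z)[:2] for z in(250,300,350,400,450,500)])
E
```

```text
gray min 83
bar 95 [14 12 36 15 71] [574.1 -81.6 111. ] [556.  -29.8 111. ] [ 584.9 -112.6  111. ] 0.3359904726453041
bar 95 [34 16  2  1  2] [578.3 -78.5 111. ] [578.3 -77.3 111. ] [578.3 -79.7 111. ] 0.009836885927859427
latch 95 [17  4 16  8 55] [513.8 -88.6 105. ]
side [ 30   9  25  31 148] [571.1 -73.8 111. ] [572.6 -68.3 105. ]
side [  9  28  11  19 115] [510.2 -96.4 111. ] [511.2 -91.2 105. ]
[   8    6   97   77 4252]
lid [[ 631.5   50.4   75. ]
 [ 691.7 -143.9   75. ]
 [ 556.6 -178.2   75. ]
 [ 498.8   12.9   75. ]] [594.7 -64.7  75. ]
shelf side (600, 240) [array([830.6,  23.2]), array([791.4, -43. ]), array([ 752.2, -109.1]), array([ 713. , -175.2]), array([ 673.8, -241.3]), array([ 634.6, -307.5])]
shelf side (600, 265) [array([806. , -32.1]), array([769. , -93.1]), array([ 732.1, -154.2]), array([ 695.2, -215.2]), array([ 658.2, -276.2]), array([ 621.3, -337.2])]
shelf side (700, 395) [array([ 813.4, -272.2]), array([ 775.7, -311. ]), array([ 738.1, -349.9]), array([ 700.5, -388.8]), array([ 662.9, -427.7]), array([ 625.3, -466.6])]
shelf side (700, 360) [array([ 841.5, -223.5]), array([ 801.3, -266.9]), array([ 761.1, -310.3]), array([ 720.9, -353.7]), array([ 680.7, -397.1]), array([ 640.4, -440.4])]
```

```bash
python3 -m jog '[[[0,0,0],[0.0387,-0.0277,0],-1],[[0,0,0],[0.0387,-0.0277,0],-1],[[0,0,0],[0.0387,-0.0277,0],-1],[[0,0,0],[0.0387,-0.0277,0],-1],[[0,0,0],[0.0387,-0.0277,0],-1],[[0,0,0],[0.0387,-0.0277,0],-1],[[0,0,0],[0.0387,-0.0277,0],-1],[[0,0,0],[0.0387,-0.0277,0],-1],[[0,0,0],[0.0387,-0.0277,0],-1],[[0,0,0],[0.0387,-0.0277,0],-1],[[0,0,0],[0.0387,-0.0277,0],-1],[[0,0,0],[0.0387,-0.0277,0],-1]]' 40
python3 -m jog '[[[0,0,-0.143],[0,0,0],-1],[[0,0,-0.143],[0,0,0],-1],[[0,0,-0.143],[0,0,0],-1],[[0,0,-0.143],[0,0,0],-1],[[0,0,-0.143],[0,0,0],-1],[[0,0,-0.143],[0,0,0],-1],[[0,0,-0.143],[0,0,0],-1],[[0,0,-0.143],[0,0,0],-1],[[0,0,-0.143],[0,0,0],-1],[[0,0,-0.143],[0,0,0],-1],[[0,0,0],[0,0,0],-1],[[0,0,0],[0,0,0],-1]]'
python3 - <<'E'
from h import *
s=r.sense();print(s['eef_pos'],s['tcp_rot'],s['clock'])
f=r.grab_frame('wrist');cv2.imwrite('pics/w1.png',f[:,:,::-1]);cv2.imwrite('raw_w1.png',f[:,:,::-1]);np.savez('w1',p=s['eef_pos'],e=s['tcp_rot'])
E
```

```text
clock: 1.3
eef_pos: [543.7, -77.1, 256.2]
tcp_rot: [-3.142, 0.0, 0.418]
contact_force: [-0.0, -1.3, 0.4]
opening: 0.002
grasp_force: 0.0
clock: 2.5
eef_pos: [543.0, -79.0, 256.1]
tcp_rot: [-3.141, -0.0, 1.844]
contact_force: [-0.2, -0.9, 0.5]
opening: 0.005
grasp_force: 0.0
[543.00617874 -78.96018559 256.06698313] [-3.14115786e+00 -2.18819562e-04  1.84357455e+00] 2.5
```

View pics/w1.png

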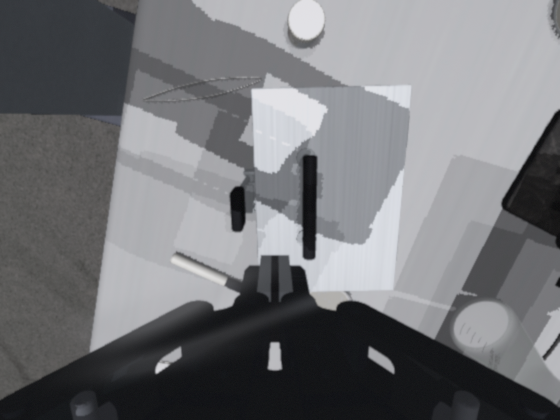

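The wrist view shows the bar at column 309 (rows 156–258), the tab at column 238 (rows 187–230) and the shut fingers at (275,257+). The gap between tab and bar is clear.

```bash
python3 - <<'E'
from h import *
np.set_printoptions(precision=1,suppress=True)
d=np.load('w1.npz');c=r.camera_params('wrist');H=c['hand_eye'];M=R.from_euler('xyz',d['e']).as_matrix()
def wp(p,z):
    o=M@H[:3,3]+d['p'];v=M@H[:3,:3]@[(p[0]-c['cx'])/c['fx'],(p[1]-c['cy'])/c['fy'],1];return o+v*(z-o[2])/v[2]
for n,p,z in[('bar1',(310,156),113),('bar2',(309,258),113),('tabtop',(238,187),118),('tabend',(238,230),118),('lidNL',(251,90),75),('lidNR',(259,292),75),('lidFL',(411,86),75),('lidFR',(394,290),75)]: print(n,wp(p,z))
E
```

```text
bar1 [558.8 -30.8 113. ]
bar2 [ 584.6 -115.9  113. ]
tabtop [509.6 -69.8 118. ]
tabend [ 518.3 -105.5  118. ]
lidNL [497.6   6.6  75. ]
lidNR [ 554.8 -182.    75. ]
lidFL [630.2  47.1  75. ]
lidFR [ 689.4 -142.    75. ]
```

```bash
python3 -m jog '[[[0,0,-0.022],[0,0,0.02],-1],[[0,0,0],[0,0,0.03],-1],[[0,0,0],[0,0,0.03],-1],[[0,0,0],[0,0,0.03],-1],[[0,0,0],[0,0,0.02],-1],[[0,0,0],[0,0,0.015],-1],[[0,0,0],[0,0,0],-1],[[0,0,0],[0,0,0],-1]]'
python3 -m jog '[[[0,0,0],[0,-0.008,0],-1],[[0,0,0],[0,-0.008,0],-1],[[0,0,0],[0,-0.008,0],-1],[[0,0,0],[0,-0.008,0],-1],[[0,0,0],[0,-0.008,0],-1],[[0,0,0],[0,-0.006,0],-1],[[0,0,0],[0,0,0],-1]]'
python3 - <<'E'
from h import *
f=r.grab_frame('side')[160:300,150:350];cv2.imwrite('pics/s1.png',cv2.resize(f[:,:,::-1],None,fx=3,fy=3))
E
```

```text
clock: 3.35
eef_pos: [543.2, -79.0, 111.4]
tcp_rot: [-3.141, -0.0, 1.868]
contact_force: [0.2, 0.8, 0.4]
opening: 0.001
grasp_force: 0.0
clock: 4.05
eef_pos: [498.2, -92.7, 111.3]
tcp_rot: [-3.141, -0.0, 1.869]
contact_force: [0.7, -1.4, -0.1]
opening: 0.001
grasp_force: 0.0
```

View pics/s1.png

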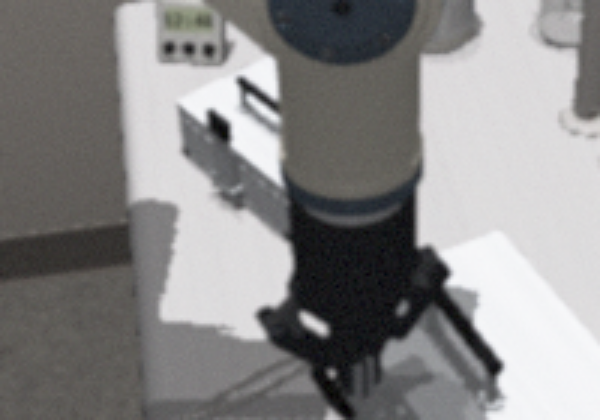

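The crop shows the tab at (335,395) already leaning outward ahead of the fingers, with the bar at (465,325). I'll carry on outward and down.

```bash
python3 -m jog '[[[0,0,0],[0,-0.006,0.003],-1],[[0,0,0],[0,-0.006,0.006],-1],[[0,0,0],[0,-0.006,0.008],-1],[[0,0,0],[0,-0.006,0.008],-1],[[0,0,0],[0,-0.008,0.005],-1],[[0,0,0],[0,-0.01,0],-1],[[0,0,0],[0,-0.01,0],-1],[[0,0,0],[0,-0.005,0.01],-1],[[0,0,0],[0,0,0.01],-1],[[0,0,0],[0,0,0],-1],[[0,0,0],[0,0,0],-1]]'
python3 -m jog '[[[0,0,0],[0,0,-0.04],-1],[[0,0,0],[0,0,-0.045],-1],[[0,0,0],[0,0.03,-0.035],-1],[[0,0,0],[0,0.04,0],1],[[0,0,0],[0,0.035,0],1],[[0,0,0],[0,0.03,0],1],[[0,0,0],[0,0,0],1],[[0,0,0],[0,0,0],1]]'
python3 - <<'E'
from h import *
f=r.grab_frame('wrist');cv2.imwrite('pics/w2.png',f[:,:,::-1])
print(r.sense()['eef_pos'])
E
```

```text
clock: 5.2
eef_pos: [445.5, -109.7, 64.2]
tcp_rot: [3.14, 0.001, 1.87]
contact_force: [-10.3, 4.9, 55.9]
opening: 0.0
grasp_force: 26.4
clock: 6.0
eef_pos: [572.8, -69.7, 180.4]
tcp_rot: [-3.139, -0.001, 1.87]
contact_force: [-0.5, 1.0, -0.4]
opening: 0.847
grasp_force: 0.0
[572.15675952 -69.81201033 180.4301924 ]
```

View pics/w2.png

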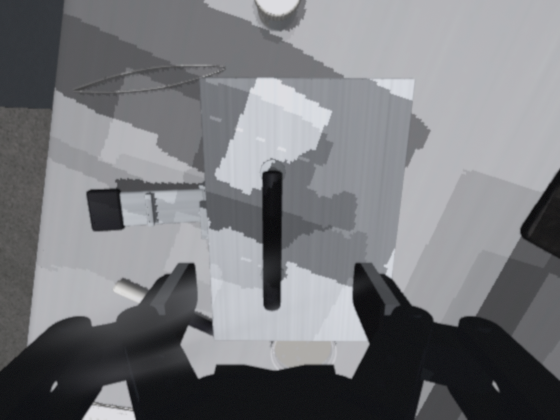

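The latch lever now lies flat, with the tab at (105,210). The bar, at column 272, is centred between the open fingers, so I'll descend and grip it.

```bash
python3 -m jog '[[[0,0,0],[-0.002,-0.002,0.02],1],[[0,0,0],[0,0,0.025],1],[[0,0,0],[0,0,0.016],1],[[0,0,0],[0,0,0],-1],[[0,0,0],[0,0,0],-1],[[0,0,0],[0,0,0],-1],[[0,0,0],[0,0,0],-1],[[0,0,0],[0,0,0],-1],[[0,0,0],[0,0,0],-1],[[0,0,0],[0,0,0],-1]]' 50
```

```text
clock: 7.05
eef_pos: [571.7, -72.4, 121.2]
tcp_rot: [-3.14, 0.0, 1.87]
contact_force: [-5.7, -2.9, 8.1]
opening: 0.119
grasp_force: 48.8
```

```bash
python3 -m jog '[[[0,0,0],[0,0.0028,-0.0044],-1],[[0,0,0],[0,0.003,-0.0043],-1],[[0,0,0],[0,0.0032,-0.0042],-1],[[0,0,0],[0,0.0034,-0.004],-1],[[0,0,0],[0,0.0036,-0.0038],-1],[[0,0,0],[0,0.0037,-0.0037],-1],[[0,0,0],[0,0.0039,-0.0035],-1],[[0,0,0],[0,0.0041,-0.0033],-1],[[0,0,0],[0,0,0],-1],[[0,0,0],[0,0,0],-1]]'
python3 -m jog '[[[0,0,0],[0,0.0042,-0.003],-1],[[0,0,0],[0,0.0043,-0.003],-1],[[0,0,0],[0,0.0045,-0.0026],-1],[[0,0,0],[0,0.0046,-0.0025],-1],[[0,0,0],[0,0.0047,-0.0022],-1],[[0,0,0],[0,0.0049,-0.002],-1],[[0,0,0],[0,0.0049,-0.0018],-1],[[0,0,0],[0,0.005,-0.0016],-1],[[0,0,0],[0,0,0],-1],[[0,0,0],[0,0,0],-1],[[0,0,0],[0,0,0],-1]]'
python3 - <<'E'
from h import *
f=r.grab_frame('side')[130:340,200:480];cv2.imwrite('pics/s2.png',cv2.resize(f[:,:,::-1],None,fx=2.8,fy=2.8))
f=r.grab_frame('wrist');cv2.imwrite('pics/w3.png',f[:,:,::-1])
E
```

```text
clock: 8.05
eef_pos: [595.5, -65.2, 151.8]
tcp_rot: [-3.134, -0.0, 1.871]
contact_force: [-14.7, -8.0, 11.5]
opening: 0.121
grasp_force: 49.1
clock: 9.15
eef_pos: [634.1, -53.5, 172.1]
tcp_rot: [-3.141, 0.001, 1.87]
contact_force: [-7.4, -1.5, 14.1]
opening: 0.117
grasp_force: 51.6
```

View pics/s2.png

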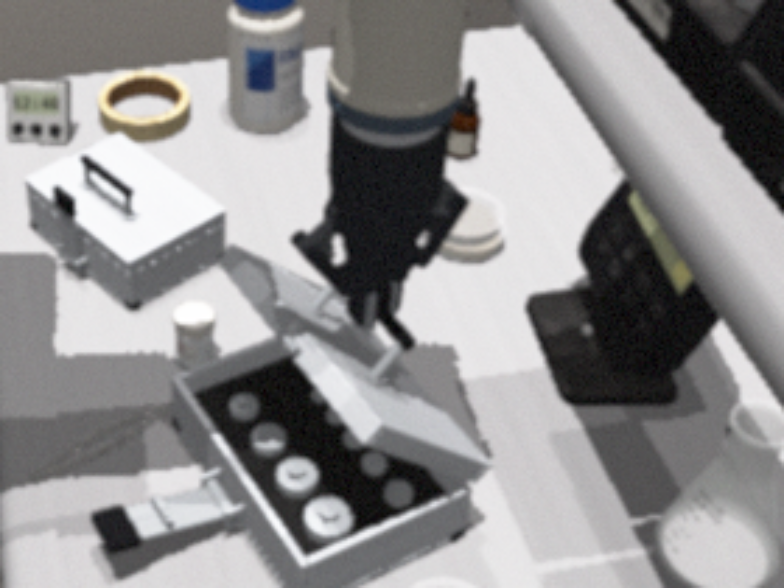

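View pics/w3.png

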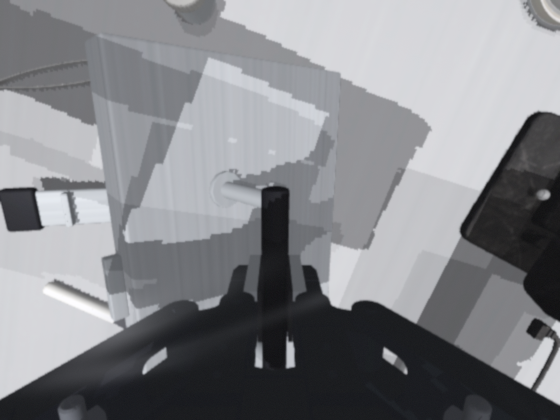

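The side crop shows the lid held about 45° open, with the weights visible and the latch flat at (115,530). The wrist view shows the bar between the pads. TCP travel gives a lid angle of about 0.77 rad. I'll let it settle and then hand in.

```bash
python3 -m jog '[[[0,0,0],[0,0,0],-1],[[0,0,0],[0,0,0],-1],[[0,0,0],[0,0,0],-1],[[0,0,0],[0,0,0],-1],[[0,0,0],[0,0,0],-1]]'
python3 -c "
from rig import r
print(r.sign_off())"
```

```text
clock: 9.75
eef_pos: [634.0, -53.5, 172.1]
tcp_rot: [-3.141, 0.001, 1.87]
contact_force: [-6.8, -2.6, 15.0]
opening: 0.118
grasp_force: 51.6
the job is handed in; nothing more can be done
None
```

I handed the job in at 9.75 s: the latch is swung out flat, and the gripper is holding the lid by its bar at about 0.77 rad (44°), not moving in the last readings. None of the things around were touched as far as the pictures show; no verdict came back.

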